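Refit the swing fence of a bread-slicing board

TASK

The swing fence of the slicing board was taken off for cleaning: put it back. Slide the fence's eye in between the two hinge knuckles, line up the holes and drop the hinge pin down through all three until its collar sits on the top knuckle; only then swing the fence on its pin until it rests against the stop post. Leave the pin fully home and the fence standing flat on the board, and do not disturb the other things on the counter.

Things in the scene. Friction and masses are not known exactly. Their poses are not given: they have to be found in the camera images.
- slicing_board: Fixed wooden board, 120 (its x) x 200 (its y) x 15 mm; origin at the centre of its underside. At x = -30, y = +65 mm two fixed steel knuckles (rings, outer diameter 32, hole 15 mm) stand one above the other: 0 to 20 and 38 to 50 mm above the board's top, 18 mm gap between. A back post joins them on their +y side; the gap is open elsewhere, so the fence enters it moving to the board's +y.
- hinge_top (a point): Centre of the mouth of the upper knuckle's hole, on its top face, 65 mm above the counter; the hinge axis runs straight down from here. Axes as the board's. The back post's face is 16 mm from the axis: an eye pushed in until it touches the post is 2 mm past alignment.
- stop_post (a point): Centre of the top of the fixed steel stop post (16 mm diameter, 40 mm tall) at x = +41, y = -17 mm on the board. The pinned fence, swung from the board's -y direction towards its +x (counterclockwise from above), meets it with the side of its foot after about 0.45 rad; the post's axis is then 28 mm from the bar's centre plane (y = +28 mm in the fence's frame).
- fence: Loose fence, 0.15 to 0.3 kg, standing on the board. Origin on the axis of its eye at underside level; the bar runs along +x, z up. Steel eye: outer diameter 28, hole 15 mm, 24 to 34 mm above the underside, on a 20 mm wide tongue. Wooden bar from x = 36 to 150 mm, 20 mm wide, 52 mm tall (grip across the width from above), with a foot 40 mm wide, 8 mm tall.
- fence_tip (a point): Top of the free end of the fence's bar, at x = 150, y = 0, z = 52 mm of the fence's frame.
- pin: Loose steel pin, 0.09 kg, parked upright in the pin block. Origin on its axis at the underside of its collar, z up. Below: shank 12 mm diameter, 48 mm long, the last 9 mm tapering to 5 mm. Above: collar 26 mm diameter, 5 mm thick, then a black round knob to grip, 20 mm diameter, from 5 to 47 mm above the origin. Fully home, its origin is at hinge_top.
- pin_block: Fixed wooden block 50 x 50 x 55 mm standing on the counter, with a vertical 16 mm through hole in which the pin is parked, its collar on the block's top. Origin: centre of its underside.
- bell: Bystander: counter bell, 74 mm diameter, 52 mm tall, in front of the board on the right. Origin: centre of its underside.
- price_card: Bystander: small wooden foot with an upright black card, 22 x 62 x 58 mm, in front of the board on the left. Origin: centre of its underside.
- salt: Bystander: salt shaker, 44 mm diameter, 90 mm tall, behind and to the left. Origin: centre of its underside.
- mill: Bystander: wooden pepper mill, 58 mm diameter, 150 mm tall, behind and to the far left. Origin: centre of its underside.
Not all that is in view belongs to the job. What is shaped like the pin but green or red is not meant.

How it is judged (in metres and radians):
On the way, in this order (a step that is already met when the one before it is completed fails the run):
1. the fence's eye is in the hinge gap, its axis within 6 mm of the hinge axis (horizontal distance between fence and hinge_top below 0.006 m and angle between fence's own z axis and vertical below 0.1 rad and z of fence in the frame of slicing_board below 0.022 m), for 0.2 s.
2. the pin is fully home through upper knuckle, eye and lower knuckle (collar within 5 mm of the top knuckle, upright) (all of step 1 and distance between pin and hinge_top below 0.005 m and angle between pin's own z axis and vertical below 0.1 rad), for 0.2 s.
3. the pinned fence is swung against the stop post (all of step 2 and y of stop_post in the frame of fence between 0.02 and 0.033 m), for 0.2 s.
At the end, for the whole second after the job is handed in: Pin upright and home: its collar within 5 mm of the top of the upper knuckle; the eye's axis within 6 mm of the hinge axis and the fence flat on the board (raised less than 7 mm; both tilted less than 0.1 rad); the fence rests against the stop post, gap under 5 mm; fence and pin at rest (all of step 3 and linear speed of each of fence, pin below 0.01 m/s); the robot touches nothing.
It fails at once if the bell is shifted more than 30 mm or knocked over (distance of bell from where it was at the start of the episode above 0.03 m or angle between bell's own z axis and vertical above 0.5 rad).
It fails at once if the price card is shifted more than 30 mm or knocked over (distance of price_card from where it was at the start of the episode above 0.03 m or angle between price_card's own z axis and vertical above 0.5 rad).
It fails at once if the salt shaker is shifted more than 30 mm or knocked over (distance of salt from where it was at the start of the episode above 0.03 m or angle between salt's own z axis and vertical above 0.5 rad).
It fails at once if the pepper mill is shifted more than 30 mm or knocked over (distance of mill from where it was at the start of the episode above 0.03 m or angle between mill's own z axis and vertical above 0.5 rad).
It also fails if it takes over 59 s, if anything falls off the work surface, if the arm or the gripper's body presses on something with over 40 N, if the wrist force passes 120 N, or if a joint passes its speed limit or range.

ROBOT

A 6-joint arm with a two-finger parallel gripper is mounted at the origin on a cart in front of the work surface, level with it; the furniture and walls round the work are solid. World frame = base frame: x ahead of the robot, y to its left, z up, the work surface at z = 0. Lengths are in mm, angles in rad, forces in N, time in s.
With the tool pointing down it reaches from about 300 to 750 mm from the base axis. Payload 8.5 kg.
Tool frame: the origin (TCP) lies at the very end of the fingers, on their centre line; the grasp point (between the pads) lies 19 mm behind it (ctrl.hold_point_z is the distance from the TCP to the grasp point, in mm); z points along the fingers, y is the line along which they close (so a half turn about z gives the same grasp; the last joint's range is limited). The gripper opens to 85 mm and grips with 20 to 120 N. Pads are 22 mm wide; open, the fingers measure 114 mm over their backs; the gripper's body (76 mm by 85 mm) begins 54 mm behind the grasp point. The pads swing forward as they close: fully open they stand 13 mm farther back than shut.
Start: joints at [1.051, 0.381, 1.297, -0, 1.464, -0.215], TCP at [165.048, 524.633, 231.322] pointing down, gripper open.
Joint ranges: [-3.11, 3.11], [-0.89, 2.33], [0.22, 2.48], [-1.42, 4.56], [0.17, 2.85], [-2.88, 2.88]. Speed limits (rad/s): [2.39, 2.39, 3.14, 3.14, 3.14, 3.14].

INTERFACE

Orientations are given as a unit quaternion [x, y, z, w].
In Python, from plant import state, viewer, ticket, ctrl gives the robot as it stands.
- The arm moves only by the shell command python3 -m crank 'ROWS' [OPENING]. ROWS is JSON, a list that holds one entry, the list of rows, each a list of 6 numbers: the shift along the tool's x, y, z in mm, then the turn, a rotation vector about the tool's x, y, z in degrees. A call has 1 to 20 rows; each row shifts and turns the commanded pose from where the row before left it, along the tool's axes as they then stand; what a row does not reach is not made up. A row lasts 1/12 s, in which the tool goes at most 41.7 mm and 7.16 degrees, less where a joint would pass 70% of its speed; a pose out of reach is approached as far as the arm can. A call with a gripper value outside its range is refused whole. OPENING is the finger opening in mm, from 0 to 85.4, set as the call begins (- or left out, the last holds). The fingers move at their own pace and stop on an object; the grip force is fixed at half the most. Time passes only in rows, so rows that do not move let the fingers close. It gives the time, the measured TCP pose, the force, the opening and the grip force at its end, in the units of the state.
- state(): the state, without advancing time (a new reading comes with each control period).
- viewer.snapshot(name): name is "side" or "top"; returns a dict with "color" (384x512x3 uint8, red, green, blue), "fx", "fy", "cx", "cy" (pixels), "cam_to_world" (4x4, takes a point from camera to world coordinates). Camera axes: x right, y down, z forward; pixel columns grow to the right and rows downward; lengths in mm; the calibration is good to about 2 mm. A picture is of the moment at which its call begins. There is no depth.
- ticket.hand_in(): hands the job in; it is judged then, once.
Trained networks look in a picture, given as the dict that the camera call returned (one of the last four; its "shot" number tells which), for a name from the list of things; names that differ only in an ending like _2 or _b are one class to them, and where a whole thing is asked for, a point or a joint stands for the part that bears it (a point fixed in the world has none). Each returns a list of dicts, best first, with "p" (0 to 1); they miss things now and then, are a little off and sometimes report something else, mostly with a low value. They report only what shows in the picture. A call takes as long as a camera call. They do not tell look-alikes from the thing itself.
- viewer.spot_in(picture, query): "at" ([x, y, z] in mm, in world coordinates, good to about 4 mm: the middle of the surface that is visible of it).
- viewer.regions_of(picture, query): "region" (384x512 bool, what is visible of it).
- viewer.tip_of(picture, query): "at" ([x, y, z] in mm, in world coordinates, good to about 4 mm: a listed point, or the origin of a listed thing).
The state is a dict: "t": time; "q": joint angles; "qvel": joint speeds; "effort": joint torques, N m; "eef_pos": TCP position; "orientation": TCP orientation; "contact_force": force on the tool from outside, world axes, zero at the start; "torque": the same for the moment, N m; "opening": finger opening in mm; "grasp_force": force on a finger pad.
Only numpy, scipy, OpenCV 4.12 (cv2) and the standard library are available. Lean on these libraries where they do the work, as an engineer would, in place of code of your own. Each camera call takes 0.05 s, during which the arm holds its last target. There are 200 camera calls.

## Working session

There is one attempt and no reset: what is moved stays moved. The work goes in short steps, Python scripts to look and compute and a shell command to move; the robot and the scene stay as the last step left them, time stands still between calls to the robot, and variables do not carry over. Pictures are saved under pics/ and viewed, at most 13 in all, crops included, and the job is handed in when it is done.

```bash
mkdir -p pics; ls; cat > h.py <<'E'
from plant import state, viewer, ticket, ctrl
import numpy as np, cv2
def snap(n,f=None):
    p=viewer.snapshot(n)
    if f: cv2.imwrite('pics/'+f,p['color'][...,::-1])
    return p
def ray(p,u,v):
    T=np.array(p['cam_to_world']);d=T[:3,:3]@[(u-p['cx'])/p['fx'],(v-p['cy'])/p['fy'],1]
    return T[:3,3],d
def atz(p,u,v,z):
    o,d=ray(p,u,v);return o+d*(z-o[2])/d[2]
def proj(p,x):
    T=np.linalg.inv(np.array(p['cam_to_world']));c=T[:3,:3]@x+T[:3,3]
    return np.array([p['fx']*c[0]/c[2]+p['cx'],p['fy']*c[1]/c[2]+p['cy']])
E
python3 - <<'E'
from h import *
a=snap('top');b=snap('side')
cv2.imwrite('pics/top.png',a['color'][...,::-1]);cv2.imwrite('pics/side.png',b['color'][...,::-1])
for n,p in(('top',a),('side',b)):
    print(n,p['fx'],p['cx'],p['cy'],np.round(p['cam_to_world'],2).tolist())
    for q in['slicing_board','hinge_top','stop_post','fence','fence_tip','pin','pin_block','bell','price_card','salt','mill']:
        print(q,[(np.round(d['at']).tolist(),round(d['p'],2),proj(p,d['at']).round().tolist()) for d in viewer.tip_of(p,q)[:4]])
s=state();print(s)
E
```

```text
pics
top 419.17731464812766 252.6534747889612 195.86360839408042 [[-0.03, -0.99, 0.11, 496.36], [-1.0, 0.03, 0.01, 96.77], [-0.02, -0.11, -0.99, 1097.91], [0.0, 0.0, 0.0, 1.0]]
slicing_board [([625.0, 36.0, 2.0], 0.82, [282.0, 191.0])]
hinge_top [([586.0, 98.0, 66.0], 0.87, [258.0, 204.0])]
stop_post [([671.0, 26.0, 52.0], 0.95, [286.0, 170.0])]
fence [([587.0, 64.0, 16.0], 0.86, [272.0, 205.0])]
fence_tip [([599.0, -87.0, 63.0], 0.82, [333.0, 197.0]), ([587.0, 96.0, 69.0], 0.17, [259.0, 204.0])]
pin [([741.0, 173.0, 48.0], 0.56, [228.0, 145.0]), ([613.0, 304.0, 58.0], 0.43, [176.0, 196.0]), ([647.0, 211.0, 49.0], 0.42, [213.0, 182.0])]
pin_block [([610.0, 306.0, 60.0], 0.73, [175.0, 197.0]), ([612.0, 304.0, -4.0], 0.71, [181.0, 199.0]), ([725.0, 346.0, -2.0], 0.19, [164.0, 158.0])]
bell [([500.0, -108.0, -2.0], 0.82, [339.0, 237.0]), ([591.0, 65.0, 12.0], 0.23, [272.0, 204.0])]
price_card [([495.0, 191.0, -2.0], 0.68, [224.0, 242.0]), ([666.0, 26.0, 54.0], 0.29, [286.0, 172.0])]
salt [([722.0, 258.0, -1.0], 0.57, [198.0, 157.0])]
mill [([725.0, 344.0, -1.0], 0.91, [165.0, 157.0]), (
[... 995 characters left out ...]
 260.0])]
{'t': 1.2, 'q': array([ 1.05070395e+00,  3.80617675e-01,  1.29740795e+00,  6.88105613e-06,
        1.46363376e+00, -2.15300909e-01]), 'qvel': array([-0.00032459,  0.00088942,  0.00179186, -0.00028375,  0.00068743,
       -0.00091742]), 'effort': array([ 7.44157041e-04, -4.48327982e+01, -2.31469792e+01, -1.02216293e-04,
        5.45202583e-04,  1.93605729e-05]), 'eef_pos': array([165.03893275, 524.62568212, 231.31021827]), 'orientation': array([ 1.51806897e-01,  9.88410170e-01, -2.99082842e-05, -1.51869495e-05]), 'contact_force': array([-0.56198173,  0.9904234 , -0.6821746 ]), 'torque': array([ 0.02645552,  0.00779026, -0.04749192]), 'grasp_force': 0.0, 'opening': 85.55815507119087}
```

```bash
python3 - <<'E'
import cv2,numpy as np
a=cv2.imread('pics/top.png')[100:290,130:380];b=cv2.imread('pics/side.png')[100:290,150:400]
cv2.imwrite('pics/c1.png',np.vstack([cv2.resize(x,(790,300*2),interpolation=cv2.INTER_CUBIC)[:, :] for x in (a,)]))
cv2.imwrite('pics/c2.png',cv2.resize(b,(790,600),interpolation=cv2.INTER_CUBIC))
E
```

```text
(no output)
```

View pics/c1.png

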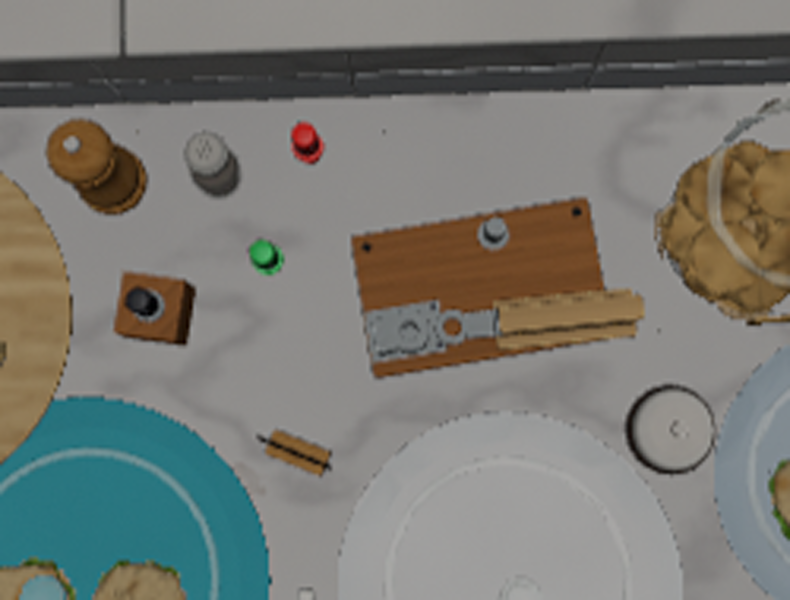

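View pics/c2.png

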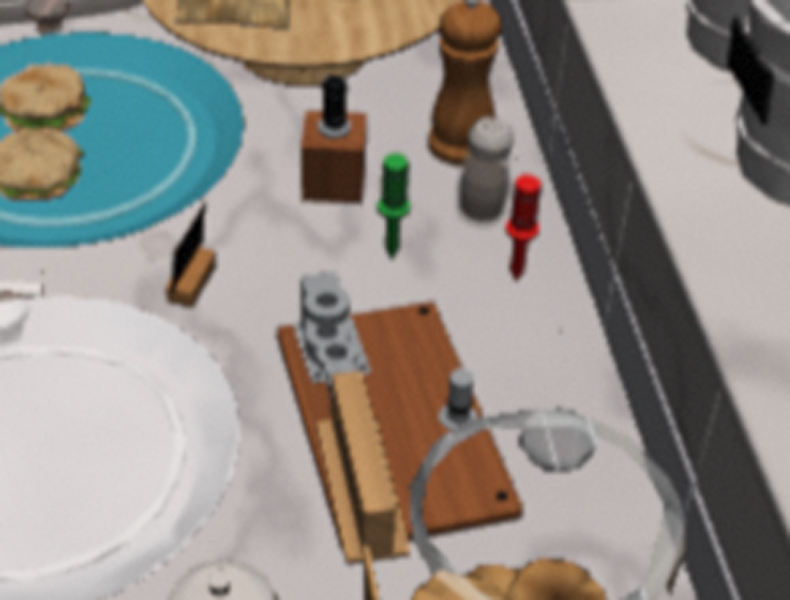

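The scene is clear. In top crop c1: the black pin stands in the wooden block (143,303). Look-alikes are the green one at (265,256) and the red one at (305,140); both are not meant. The fence bar is at (570,318), its eye at (452,326), and the hinge knuckles at (410,330). Side crop c2 agrees, with the black knob at (333,105). That settles the choice. Next I average a few more readings.

```bash
python3 - <<'E'
from h import *
R={}
for i in range(3):
  for n in('top','side'):
    p=snap(n)
    for q in['hinge_top','stop_post','fence','fence_tip','pin']:
        for d in viewer.tip_of(p,q):
            x=np.array(d['at'])
            if q=='pin' and np.hypot(*(x[:2]-[613,304]))>20: continue
            if d['p']>.4: R.setdefault((q,n),[]).append(x)
            if q!='pin':break
for k,v in R.items(): print(k,np.mean(v,0).round(1),np.std(v,0).round(1),len(v))
print(state()['t'])
E
```

```text
('hinge_top', 'top') [633.3 181.4  43.8] [ 65.1 117.2  33.2] 3
('stop_post', 'top') [668.8  27.3  54.1] [0.8 1.4 0.9] 3
('fence', 'top') [590.6  64.4  15. ] [1.8 1.2 1. ] 3
('fence_tip', 'top') [601.7 -85.7  64.2] [2.1 0.8 1.3] 3
('pin', 'top') [613.  306.2  55.5] [0.9 0.7 1.3] 3
('hinge_top', 'side') [586.6  95.4  64.2] [1.5 1.3 1.6] 3
('stop_post', 'side') [669.2  29.7  55.8] [1.1 1.  0.7] 3
('fence', 'side') [588.7  63.4  14.2] [0.8 0.5 2. ] 3
('fence_tip', 'side') [596.9 -85.9  68.6] [1.4 0.1 1. ] 3
('pin', 'side') [614.5 305.4  54.9] [0.9 1.8 0.5] 3
3.0
```

```bash
python3 -m crank '[[[0,0,0,0,0,6.87],[0,0,0,0,0,6.87],[0,0,0,0,0,6.87],[0,0,0,0,0,6.87],[0,0,0,0,0,6.87],[0,0,0,0,0,6.87],[0,0,0,0,0,6.87],[0,0,0,0,0,6.87],[0,0,0,0,0,6.87],[0,0,0,0,0,6.87]]]' 85 && python3 -m crank '[[[-32.1,21.85,5,0,0,0],[-32.1,21.85,5,0,0,0],[-32.1,21.85,5,0,0,0],[-32.1,21.85,5,0,0,0],[-32.1,21.85,5,0,0,0],[-32.1,21.85,5,0,0,0],[-32.1,21.85,5,0,0,0],[-32.1,21.85,5,0,0,0],[-32.1,21.85,5,0,0,0],[-32.1,21.85,5,0,0,0],[-32.1,21.85,5,0,0,0],[-32.1,21.85,5,0,0,0],[-32.1,21.85,5,0,0,0],[-32.1,21.85,5,0,0,0],[-32.1,21.85,5,0,0,0],[-32.1,21.85,5,0,0,0],[-32.1,21.85,5,0,0,0],[-32.1,21.85,5,0,0,0],[0,0,0,0,0,0],[0,0,0,0,0,0]]]'
```

```text
t: 3.83
eef_pos: [165.0, 524.6, 231.3]
orientation: [0.685, 0.728, -0.0, -0.0]
contact_force: [0.3, -0.2, 0.7]
opening: 85.4
grasp_force: 0.0
t: 5.5
eef_pos: [596.6, -27.1, 140.4]
orientation: [0.684, 0.73, -0.0, -0.0]
contact_force: [-0.5, 0.7, -0.0]
opening: 84.9
grasp_force: 0.0
```

```bash
python3 -m crank '[[[0,0,26,0,0,0],[0,0,26,0,0,0],[0,0,26,0,0,0],[0,0,26,0,0,0],[0,0,0,0,0,0]]]' 60 && python3 -m crank '[[[0,0,0,0,0,0],[0,0,0,0,0,0],[0,0,0,0,0,0],[0,0,0,0,0,0],[0,0,0,0,0,0],[0,0,0,0,0,0]]]' 10; python3 - <<'E'
from h import *
s=state();print(s['eef_pos'],s['opening'],s['grasp_force'])
for n in('top','side'):
    p=snap(n,n+'2.png')
    for q in['fence','fence_tip']:
        print(n,q,[(np.round(d['at']).tolist(),round(d['p'],2)) for d in viewer.tip_of(p,q)[:2]])
E
```

```text
t: 5.92
eef_pos: [593.1, -23.8, 33.4]
orientation: [0.683, 0.731, -0.002, -0.004]
contact_force: [-0.5, 0.1, 0.3]
opening: 60.2
grasp_force: 0.0
t: 6.42
eef_pos: [597.0, -25.5, 39.5]
orientation: [0.683, 0.73, 0.001, 0.001]
contact_force: [0.7, 1.5, 7.3]
opening: 19.2
grasp_force: 60.1
[597.04722194 -25.47501716  39.45937525] 19.197626749370777 60.14250576496124
top fence [([592.0, 66.0, 16.0], 0.58)]
top fence_tip []
side fence [([590.0, 64.0, 14.0], 0.75)]
side fence_tip [([597.0, -88.0, 71.0], 0.93), ([726.0, 253.0, 0.0], 0.56)]
```

```bash
python3 -m crank '[[[0,0,-2,0,0,0],[0,0,-2,0,0,0],[0,3,0,0,0,-2],[-1,3.4,0,0,0,-2],[-1,3.4,0,0,0,-1.75],[0,0,0,0,0,0],[0,0,0,0,0,0],[0,0,0,0,0,0]]]'; python3 - <<'E'
from h import *
from scipy.spatial.transform import Rotation as Ro
s=state();print(s['eef_pos'],Ro.from_quat(s['orientation']).as_matrix().round(3).tolist(),s['contact_force'])
for i in range(2):
  for n in('top','side'):
    p=snap(n,n+'3.png')
    for q in['fence','hinge_top','fence_tip','stop_post']:
        print(n,q,[(np.round(d['at'],1).tolist(),round(d['p'],2)) for d in viewer.tip_of(p,q)[:1]])
c=[cv2.resize(cv2.imread('pics/'+n)[y:y+75,x:x+100],(790,300),interpolation=cv2.INTER_CUBIC) for n,x,y in(('top3.png',225,170),('side3.png',215,175))]
c=[cv2.resize(cv2.imread('pics/'+n)[y:y+100,x:x+66],(396,600),interpolation=cv2.INTER_CUBIC) for n,x,y in(('top3.png',235,150),('side3.png',225,165))]
cv2.imwrite('pics/c3.png',np.hstack(c))
E
```

```text
t: 7.38
eef_pos: [605.8, -26.5, 41.3]
orientation: [0.646, 0.763, -0.0, -0.0]
contact_force: [0.1, -0.9, -2.4]
opening: 18.9
grasp_force: 58.8
[605.81907209 -26.48092532  41.30814971] [[-0.166, 0.986, -0.0], [0.986, 0.166, 0.0], [0.0, -0.0, -1.0]] [ 0.13639963 -0.87085199 -2.41486149]
top fence [([591.4, 62.4, 19.5], 0.56)]
top hinge_top [([585.7, 98.6, 70.0], 0.85)]
top fence_tip []
top stop_post [([666.8, 28.0, 54.1], 0.65)]
side fence [([591.1, 62.2, 14.2], 0.84)]
side hinge_top [([589.1, 96.5, 65.2], 0.89)]
side fence_tip [([612.0, -83.6, 69.7], 0.83)]
side stop_post [([667.5, 30.3, 55.5], 0.77)]
top fence [([590.1, 61.8, 15.4], 0.71)]
top hinge_top [([588.2, 100.7, 69.4], 0.71)]
top fence_tip []
top stop_post [([667.9, 25.9, 56.0], 0.65)]
side fence [([589.7, 62.7, 16.5], 0.66)]
side hinge_top [([588.7, 95.3, 61.4], 0.88)]
side fence_tip [([612.5, -88.4, 71.1], 0.96)]
side stop_post [([668.4, 31.0, 53.9], 0.83)]
```

View pics/c3.png

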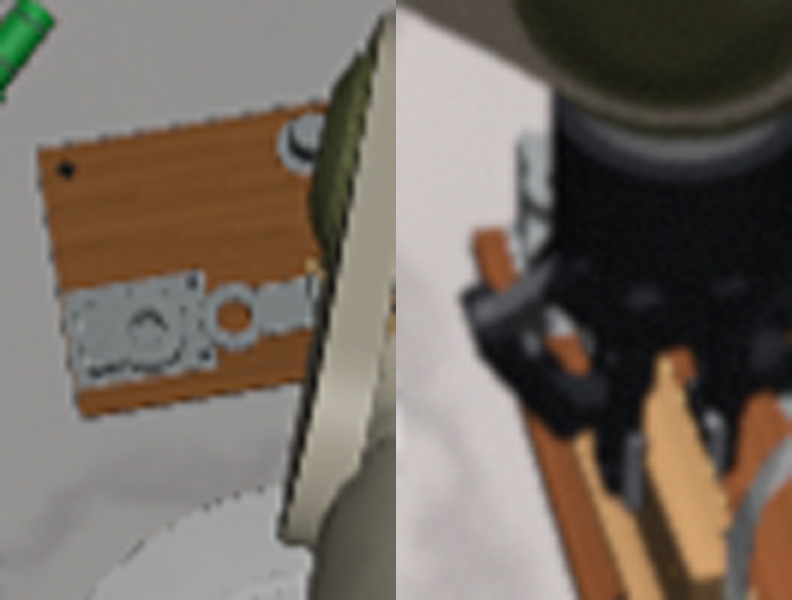

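```bash
python3 - <<'E'
from h import *
p=snap('top')
f=lambda x,y,z:atz(p,235+x/6-.4,150+y/6-.4,z)
for n,a in dict(eye=(236,316,51),hinge=(148,325,65),bl=(38,148,15),fl=(82,417,15)).items(): print(n,f(*a).round(1))
b,g=f(38,148,15),f(82,417,15);m=(b+g)/2;u=(b-g)/np.linalg.norm(b-g);print(np.linalg.norm(b-g),np.degrees(np.arctan2(u[1],u[0])))
v=np.array([-u[1],u[0],0]); print('hinge from edge',m-30*u-35*v)
im=p['color'];c=cv2.resize(im[185:225,240:290],(800,600),interpolation=cv2.INTER_CUBIC)
c=cv2.convertScaleAbs(c,alpha=1.4)
cv2.imwrite('pics/c4.png',c[...,::-1])
E
```

```text
eye [591.   59.7  51. ]
hinge [587.1  96.5  65. ]
bl [670.3 142.1  15. ]
fl [552.6 126.1  15. ]
118.77739248212276 7.740019818359714
hinge from edge [586.42809794  95.39113001  15.        ]
```

View pics/c4.png

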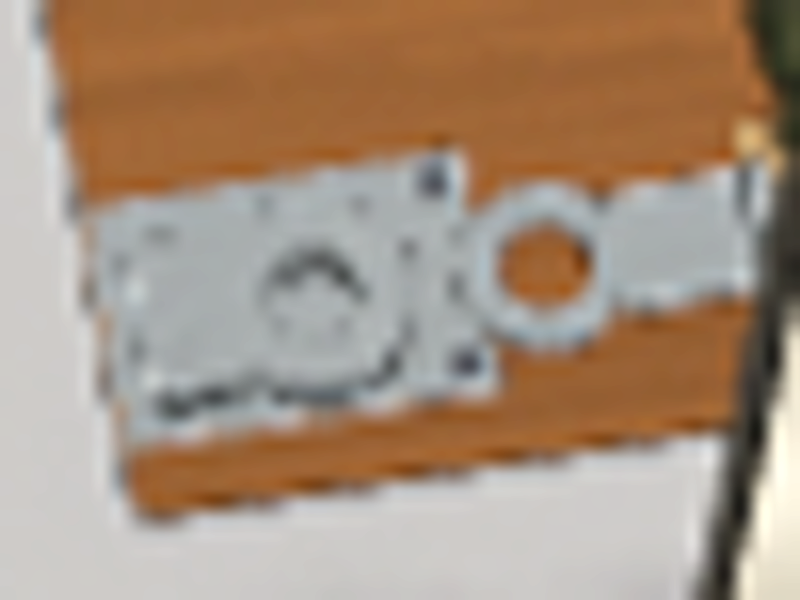

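```bash
python3 -m crank '[[[5,1,0,0,0,0],[7,0,0,0,0,0],[7,0,0,0,0,0],[7,0,0,0,0,0],[6,0,0,0,0,0],[0,0,0,0,0,0],[0,0,0,0,0,0],[0,0,0,0,0,0]]]'; python3 - <<'E'
from h import *
for n in('top','side'):
    p=snap(n,n+'5.png')
    for q in['fence','hinge_top','fence_tip']:
        print(n,q,[(np.round(d['at'],1).tolist(),round(d['p'],2)) for d in viewer.tip_of(p,q)[:1]])
im=cv2.imread('pics/top5.png');cv2.imwrite('pics/c5.png',cv2.convertScaleAbs(cv2.resize(im[185:225,240:290],(800,600),interpolation=cv2.INTER_CUBIC),alpha=1.4))
E
```

```text
t: 9.1
eef_pos: [601.8, 5.1, 41.4]
orientation: [0.645, 0.764, -0.0, 0.0]
contact_force: [0.1, -0.3, -1.9]
opening: 19.4
grasp_force: 58.8
top fence [([585.5, 94.8, 16.3], 0.61)]
top hinge_top [([585.1, 97.4, 68.7], 0.73)]
top fence_tip [([500.0, -112.8, -5.8], 0.43)]
side fence [([586.4, 93.6, 17.0], 0.71)]
side hinge_top [([586.1, 93.6, 65.8], 0.9)]
side fence_tip [([611.8, -55.8, 71.4], 0.6)]
```

View pics/c5.png

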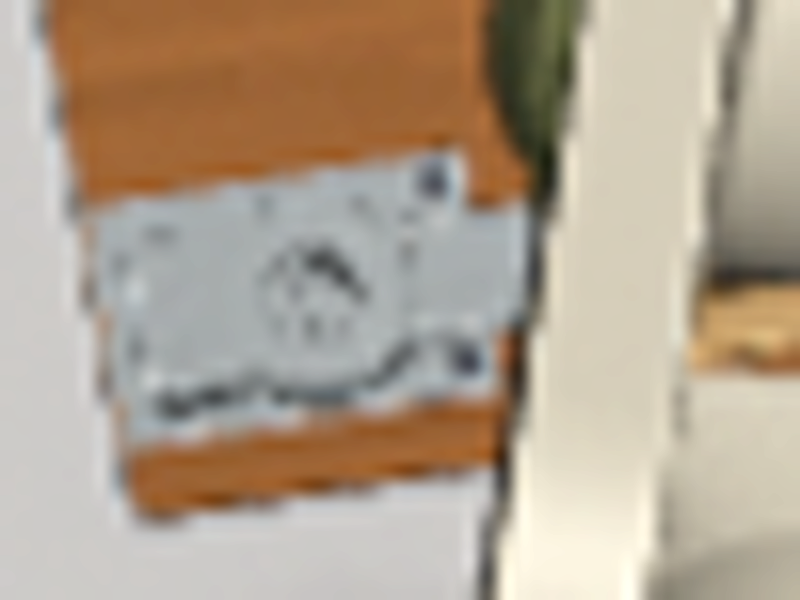

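The eye is now in the gap (hinge hole at (314,297) in the crop) and looks a few mm short. I'll feel for the back post.

```bash
python3 -m crank '[[[1,0,0,0,0,0],[1,0,0,0,0,0],[0,0,0,0,0,0],[0,0,0,0,0,0]]]' && python3 -m crank '[[[1,0,0,0,0,0],[1,0,0,0,0,0],[0,0,0,0,0,0],[0,0,0,0,0,0]]]'&& python3 -m crank '[[[1,0,0,0,0,0],[1,0,0,0,0,0],[0,0,0,0,0,0],[0,0,0,0,0,0]]]'
```

```text
t: 9.83
eef_pos: [601.4, 7.3, 41.4]
orientation: [0.645, 0.764, -0.0, 0.0]
contact_force: [-0.5, 0.7, -2.2]
opening: 19.5
grasp_force: 58.8
t: 10.17
eef_pos: [601.1, 9.2, 41.3]
orientation: [0.646, 0.764, -0.0, -0.0]
contact_force: [-0.1, 0.2, -3.1]
opening: 19.2
grasp_force: 58.8
t: 10.5
eef_pos: [600.7, 11.2, 41.3]
orientation: [0.646, 0.764, -0.0, -0.0]
contact_force: [1.1, 0.4, -3.1]
opening: 19.1
grasp_force: 58.8
```

```bash
python3 -m crank '[[[1,0,0,0,0,0],[1,0,0,0,0,0],[0,0,0,0,0,0],[0,0,0,0,0,0]]]'; python3 - <<'E'
from h import *
p=snap('top','top6.png')
im=cv2.imread('pics/top6.png');cv2.imwrite('pics/c6.png',cv2.convertScaleAbs(cv2.resize(im[185:225,240:290],(800,600),interpolation=cv2.INTER_CUBIC),alpha=1.4))
E
```

```text
t: 10.83
eef_pos: [600.6, 12.4, 41.5]
orientation: [0.646, 0.764, -0.0, 0.001]
contact_force: [-0.8, -6.2, -1.9]
opening: 18.9
grasp_force: 58.9
```

View pics/c6.png

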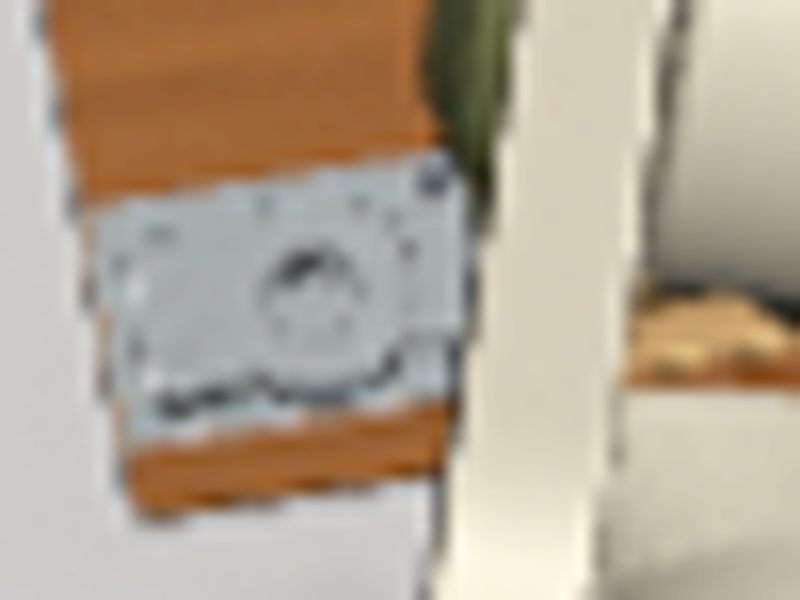

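```bash
python3 -m crank '[[[-1.5,0,0,0,0,0],[-1.4,0,0,0,0,0],[0,0,1.5,0,0,0],[0,0,1,0,0,0],[0,0,0,0,0,0],[0,0,0,0,0,0],[0,0,0,0,0,0]]]'; python3 -m crank '[[[0,0,0,0,0,0],[0,0,0,0,0,0],[0,0,0,0,0,0],[0,0,0,0,0,0]]]' 40
```

```text
t: 11.47
eef_pos: [601.0, 10.3, 39.5]
orientation: [0.645, 0.764, 0.0, 0.0]
contact_force: [-3.1, 0.1, 5.4]
opening: 19.2
grasp_force: 59.7
t: 11.8
eef_pos: [600.9, 10.3, 38.7]
orientation: [0.646, 0.764, 0.0, -0.0]
contact_force: [-0.2, -0.4, -0.8]
opening: 40.4
grasp_force: 0.0
```

```bash
python3 -m crank '[[[0,0,-30,0,0,0],[0,0,-30,0,0,0],[0,0,-31,0,0,0],[0,0,-30,0,0,0],[36.1,7.7,0,0,0,0],[36.1,7.7,0,0,0,0],[36.1,7.7,0,0,0,0],[36.1,7.7,0,0,0,0],[36.1,7.7,0,0,0,0],[36.1,7.7,0,0,0,0],[36.2,7.6,0,0,0,0],[36.2,7.6,0,0,0,0],[0,0,0,0,0,0],[0,0,0,0,0,0],[0,0,0,0,0,0]]]' 60; python3 - <<'E'
from h import *
for n in('side','top','side'):
    p=snap(n,n+'7.png')
    for q in['pin','fence','fence_tip','hinge_top','pin_block']:
        print(n,q,[(np.round(d['at'],1).tolist(),round(d['p'],2)) for d in viewer.tip_of(p,q)[:3]])
im=[cv2.imread('pics/top7.png')[185:225,240:290],cv2.imread('pics/side7.png')[180:220,235:285]];cv2.imwrite('pics/c7.png',np.vstack([cv2.convertScaleAbs(cv2.resize(i,(400,300),interpolation=cv2.INTER_CUBIC),alpha=1.4) for i in im]))
E
```

```text
t: 13.05
eef_pos: [613.3, 305.0, 159.5]
orientation: [0.646, 0.764, -0.0, -0.0]
contact_force: [0.5, 0.2, -0.7]
opening: 59.9
grasp_force: 0.0
side pin [([491.1, 193.3, 1.0], 0.66), ([769.4, 121.3, 17.5], 0.6), ([613.3, 305.7, 52.2], 0.52)]
side fence [([585.8, 97.4, 15.0], 0.79), ([491.4, 193.4, -1.4], 0.68), ([668.7, 29.6, 55.6], 0.19)]
side fence_tip [([605.8, -48.1, 67.8], 0.84), ([723.5, 251.6, -2.1], 0.56)]
side hinge_top [([588.4, 93.2, 60.9], 0.56)]
side pin_block [([610.6, 303.3, 0.9], 0.96)]
top pin [([695.7, 172.4, 13.3], 0.73), ([767.1, 118.9, 8.4], 0.53)]
top fence [([584.7, 98.1, 15.3], 0.85), ([611.1, 304.5, -4.4], 0.52)]
top fence_tip [([611.0, -51.7, 63.6], 0.86), ([501.3, -111.8, -4.3], 0.62), ([612.3, 305.2, -2.1], 0.45)]
top hinge_top [([587.1, 96.2, 65.8], 0.84)]
top pin_block [([612.6, 305.9, -6.1], 0.67)]
side pin [([766.6, 124.2, 13.0], 0.8), ([614.2, 303.7, 53.9], 0.72), ([691.8, 170.5, 13.6], 0.68)]
side fence [([584.6, 95.6, 14.6], 0.62), ([604.1, -51.2, 67.0], 0.36)]
side fence_tip [([608.0, -51.8, 70.6], 0.63)]
side hinge_top [([722.3, 252.3, 0.8], 0.66), ([585.2, 98.2, 65.7], 0.56)]
side pin_block [([609.9, 306.6, 0.7], 0.96)]
```

View pics/c7.png

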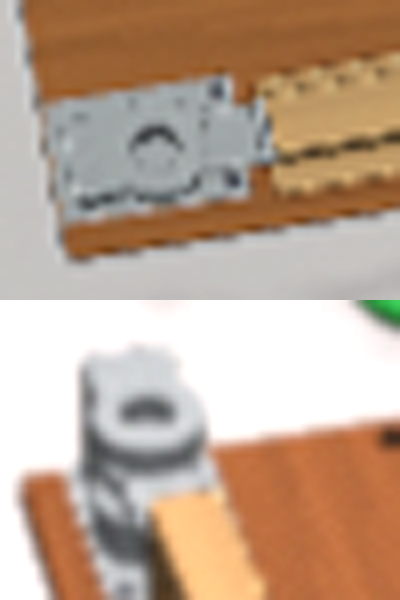

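The eye hole sits under the knuckle hole ((155,140) in the top half of the crop). The green and red decoys, which stood on their tips, have toppled; they are not on my path. Now I grip the black pin.

```bash
python3 -m crank '[[[0,0.5,25,0,0,0],[0,0,25,0,0,0],[0,0,24,0,0,0],[0,0,15,0,0,0],[0,0,3,0,0,0],[0,0,0,0,0,0],[0,0,0,0,0,0]]]' && python3 -m crank '[[[0,0,0,0,0,0],[0,0,0,0,0,0],[0,0,0,0,0,0],[0,0,0,0,0,0],[0,0,0,0,0,0],[0,0,0,0,0,0]]]' 10
```

```text
t: 14.53
eef_pos: [614.4, 305.7, 69.0]
orientation: [0.646, 0.764, 0.001, 0.001]
contact_force: [-0.2, 0.1, 0.1]
opening: 60.0
grasp_force: 0.0
t: 15.03
eef_pos: [614.2, 305.6, 68.9]
orientation: [0.646, 0.764, 0.001, 0.0]
contact_force: [-1.4, 0.5, 5.3]
opening: 18.2
grasp_force: 58.4
```

```bash
python3 -m crank '[[[0,0,-10,0,0,0],[0,0,-20,0,0,0],[0,0,-30,0,0,0],[0,0,-30,0,0,0],[0,0,0,0,0,0],[0,0,0,0,0,0]]]'; python3 - <<'E'
from h import *
R=[]
for n in('side','top','side','top','side'):
    p=snap(n,n+'8.png'); o=state()['eef_pos']
    for d in viewer.tip_of(p,'pin'):
        x=np.array(d['at'])-o
        if np.hypot(*x[:2])<40: print(n,x.round(1),round(d['p'],2))
u=proj(p,o-[0,0,10]).astype(int);print(u)
im=p['color'][u[1]-45:u[1]+45,u[0]-40:u[0]+40];cv2.imwrite('pics/c8.png',cv2.convertScaleAbs(cv2.resize(im,(480,540),interpolation=cv2.INTER_CUBIC),alpha=1.4)[...,::-1])
E
```

```text
t: 15.53
eef_pos: [614.3, 305.7, 159.9]
orientation: [0.646, 0.764, 0.002, 0.001]
contact_force: [0.3, -0.0, -1.1]
opening: 18.1
grasp_force: 58.6
side [   0.5   -1.9 -159.3] 0.21
side [  2.   -0.1 -13.9] 0.78
side [-2.000e+00 -1.000e-01 -1.557e+02] 0.43
side [-0.1 -1.8 -9.7] 0.58
[256 108]
```

View pics/c8.png

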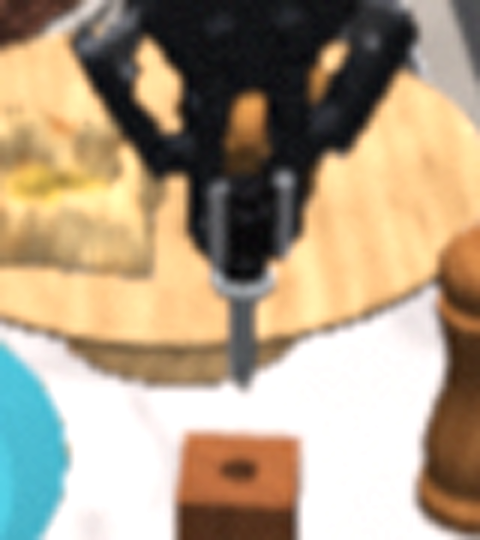

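```bash
python3 - <<'E'
from h import *
p=snap('side','s9.png');o=state()['eef_pos']
print('tip',atz(p,256-40+(243/6)-.4,108-45+386/6-.4,98)-o)
print('block hole',atz(p,216+238/6-.4,63+470/6-.4,55)-o)
print('collar',atz(p,216+241/6-.4,63+285/6-.4,148)-o)
q=cv2.imread('pics/side7.png')[180:220,235:285]
# hinge hole mouth from c7 (145,405-300) scale 8x7.5
print('hinge',atz(p,235+147/8-.4,180+109/7.5-.4,65),'t',state()['t'])
E
```

```text
tip [ -0.175916    -3.55731356 -59.58012488]
block hole [  -1.82905403   -2.07595672 -102.58012488]
collar [-1.66107748 -6.98946921 -9.58012488]
hinge [586.03598832  99.19213519  65.        ] t 16.0833
```

```bash
python3 -m crank '[[[-33.4,-10.2,0,0,0,0],[-33.4,-10.3,0,0,0,0],[-33.4,-10.3,0,0,0,0],[-33.4,-10.3,0,0,0,0],[-33.4,-10.3,5,0,0,0],[-33.2,-10.2,8,0,0,0],[0,0,9,0,0,0],[0,0,0,0,0,0],[0,0,0,0,0,0],[0,0,0,0,0,0]]]'; python3 - <<'E'
from h import *
for n in('side','top','side'):
    p=snap(n,n+'10.png'); o=state()['eef_pos']
    for q in['pin','hinge_top','fence']:
     for d in viewer.tip_of(p,q)[:3]:
        x=np.array(d['at'])
        if np.hypot(*(x-o)[:2])<30: print(n,q,x.round(1),round(d['p'],2))
u=proj(p,np.array([586.5,96.5,80])).astype(int);print(o,u)
im=p['color'][u[1]-25:u[1]+25,u[0]-20:u[0]+20];cv2.imwrite('pics/c10.png',cv2.convertScaleAbs(cv2.resize(im,(480,600),interpolation=cv2.INTER_CUBIC),alpha=1.4)[...,::-1])
E
```

```text
t: 16.92
eef_pos: [586.7, 98.8, 136.3]
orientation: [0.645, 0.764, 0.0, 0.0]
contact_force: [-0.2, -0.5, -0.8]
opening: 18.3
grasp_force: 58.8
side pin [592.   96.7 123.5] 0.77
side hinge_top [584.5  93.9  64.4] 0.75
side fence [586.6  98.   14.9] 0.6
top hinge_top [589.   98.6  67.1] 0.62
side pin [588.7  94.7 121.4] 0.59
side hinge_top [589.6  95.2  62.9] 0.71
side fence [583.9  99.5  14.5] 0.91
[586.43860202  98.02937298 135.87351264] [253 189]
```

View pics/c10.png

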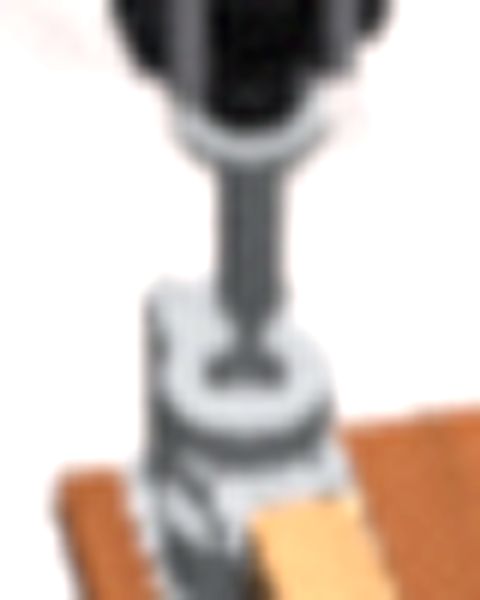

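Side crop c10: pin tip at (250,345), straight over the hole (centre (247,370)). Inserting, watching the force.

```bash
python3 -m crank '[[[0,-0.5,5,0,0,0],[0,0,5,0,0,0],[0,0,5,0,0,0],[0,0,4,0,0,0],[0,0,0,0,0,0],[0,0,0,0,0,0]]]' && python3 -m crank '[[[0,0,3,0,0,0],[0,0,3,0,0,0],[0,0,3,0,0,0],[0,0,0,0,0,0],[0,0,0,0,0,0]]]'
```

```text
t: 18.02
eef_pos: [585.8, 97.7, 116.5]
orientation: [0.646, 0.764, -0.0, -0.0]
contact_force: [-0.7, 0.4, -0.9]
opening: 18.4
grasp_force: 58.8
t: 18.43
eef_pos: [585.9, 97.7, 107.6]
orientation: [0.646, 0.764, -0.0, -0.0]
contact_force: [1.3, -0.3, -0.4]
opening: 18.4
grasp_force: 58.8
```

```bash
python3 -m crank '[[[0,0,3,0,0,0],[0,0,3,0,0,0],[0,0,3,0,0,0],[0,0,3,0,0,0],[0,0,0,0,0,0]]]' && python3 -m crank '[[[0,0,3,0,0,0],[0,0,3,0,0,0],[0,0,3,0,0,0],[0,0,3,0,0,0],[0,0,0,0,0,0],[0,0,0,0,0,0]]]'
```

```text
t: 18.85
eef_pos: [585.6, 97.7, 95.1]
orientation: [0.646, 0.764, -0.0, -0.0]
contact_force: [0.2, -0.7, -0.5]
opening: 18.5
grasp_force: 58.8
t: 19.35
eef_pos: [585.8, 97.8, 83.6]
orientation: [0.646, 0.764, -0.0, -0.0]
contact_force: [0.1, 0.4, -0.8]
opening: 18.3
grasp_force: 58.8
```

```bash
python3 -m crank '[[[0,0,2,0,0,0],[0,0,2,0,0,0],[0,0,0,0,0,0],[0,0,0,0,0,0]]]' && python3 -m crank '[[[0,0,1,0,0,0],[0,0,0.5,0,0,0],[0,0,0,0,0,0],[0,0,0,0,0,0]]]'
```

```text
t: 19.68
eef_pos: [585.8, 97.7, 79.7]
orientation: [0.646, 0.764, -0.0, -0.0]
contact_force: [-0.2, -0.0, -0.9]
opening: 18.3
grasp_force: 58.8
t: 20.02
eef_pos: [586.0, 97.8, 78.8]
orientation: [0.646, 0.764, 0.0, 0.0]
contact_force: [-1.9, 1.0, 6.2]
opening: 18.8
grasp_force: 59.2
```

```bash
python3 -m crank '[[[0,0,0,0,0,0],[0,0,0,0,0,0],[0,0,0,0,0,0],[0,0,-10,0,0,0],[0,0,-20,0,0,0],[0,0,-25,0,0,0],[0,0,-25,0,0,0],[-34,0,0,0,0,0],[-34,0,0,0,0,0],[-34,0,0,0,0,0],[-34,0,0,0,0,0],[0,0,0,0,0,0],[0,0,0,0,0,0]]]' 42; python3 - <<'E'
from h import *
for n in('side','top'):
    p=snap(n,n+'11.png'); o=state()['eef_pos']
    for q in['pin','hinge_top','fence','fence_tip']:
     for d in viewer.tip_of(p,q)[:3]:
        if d['p']>.4:print(n,q,np.round(d['at'],1),round(d['p'],2))
im=[cv2.imread('pics/top11.png')[155:235,225:345],cv2.imread('pics/side11.png')[160:280,215:335]]
im=[cv2.resize(i,None,fx=400/i.shape[1],fy=400/i.shape[1],interpolation=cv2.INTER_CUBIC) for i in im]
im=[cv2.copyMakeBorder(i,0,400-len(i),0,0,cv2.BORDER_CONSTANT) for i in im]
cv2.imwrite('pics/c11.png',np.hstack(im))
E
```

```text
t: 21.1
eef_pos: [608.7, -37.9, 158.7]
orientation: [0.647, 0.763, 0.0, 0.0]
contact_force: [-0.0, 0.1, -0.3]
opening: 41.9
grasp_force: 0.0
side pin [768.2 122.   11.1] 0.81
side pin [693.9 171.6  13.9] 0.61
side hinge_top [587.5  96.6  63.4] 0.78
side fence [584.6  98.6  11.3] 0.79
side fence_tip [606.4 -49.   67.3] 0.97
top pin [697.1 172.7  13.7] 0.7
top hinge_top [588.7  97.   66.5] 0.75
top hinge_top [586.5  97.9  66.2] 0.51
top fence [586.1  98.4  15.3] 0.92
top fence_tip [582.7 101.1  13.7] 0.74
top fence_tip [613.6 -50.6  63.5] 0.64
```

View pics/c11.png

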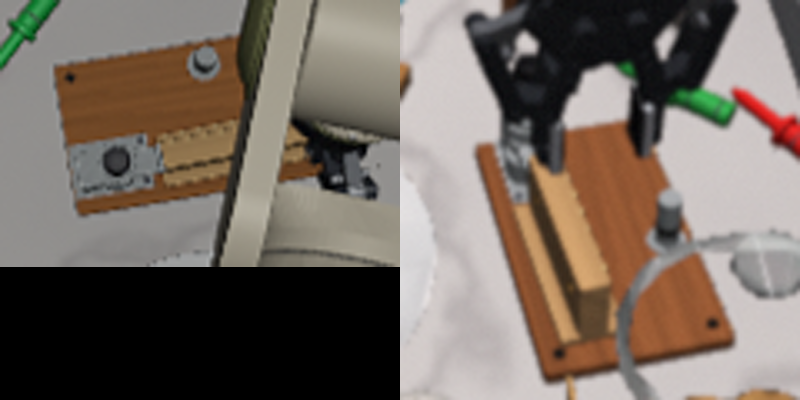

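Pin home in the hinge (knob at (117,160) in the top half); fence aligned. Now I'll cage the bar loosely and swing it.

```bash
python3 -m crank '[[[0,0,30,0,0,0],[0,0,30,0,0,0],[0,0,30,0,0,0],[0,0,20,0,0,0],[0,0,7,0,0,0],[0,0,0,0,0,0],[0,0,0,0,0,0]]]' && python3 -m crank '[[[0,0,0,0,0,0],[0,0,0,0,0,0],[0,0,0,0,0,0]]]' 26
```

```text
t: 22.18
eef_pos: [609.1, -36.4, 42.2]
orientation: [0.645, 0.764, 0.0, 0.001]
contact_force: [0.5, -0.2, 0.7]
opening: 42.1
grasp_force: 0.0
t: 22.43
eef_pos: [609.1, -36.5, 42.5]
orientation: [0.646, 0.764, 0.0, 0.001]
contact_force: [-0.4, -0.1, 0.1]
opening: 26.4
grasp_force: 0.0
```

```bash
python3 -m crank '[[[0,4.05,0,0,0,-1.72],[0,4.05,0,0,0,-1.72],[0,4.05,0,0,0,-1.72],[0,4.05,0,0,0,-1.72],[0,4.05,0,0,0,-1.72],[0,4.05,0,0,0,-1.72],[0,4.05,0,0,0,-1.72],[0,0,0,0,0,0]]]' && python3 -m crank '[[[0,4.05,0,0,0,-1.72],[0,4.05,0,0,0,-1.72],[0,4.05,0,0,0,-1.72],[0,4.05,0,0,0,-1.72],[0,4.05,0,0,0,-1.72],[0,4.05,0,0,0,-1.72],[0,0,0,0,0,0],[0,0,0,0,0,0]]]'
```

```text
t: 23.1
eef_pos: [636.6, -29.1, 42.0]
orientation: [0.561, 0.828, 0.0, 0.001]
contact_force: [0.1, -0.1, -0.7]
opening: 26.0
grasp_force: 0.0
t: 23.77
eef_pos: [657.7, -18.5, 41.6]
orientation: [0.486, 0.874, 0.0, 0.0]
contact_force: [-0.8, -0.1, 0.0]
opening: 25.9
grasp_force: 0.0
```

```bash
python3 -m crank '[[[0,1.5,0,0,0,-0.6],[0,1.5,0,0,0,-0.6],[0,1.5,0,0,0,-0.6],[0,1.5,0,0,0,-0.6],[0,0,0,0,0,0],[0,0,0,0,0,0]]]' && python3 -m crank '[[[0,1,0,0,0,-0.4],[0,1,0,0,0,-0.4],[0,0,0,0,0,0],[0,0,0,0,0,0]]]' && python3 -m crank '[[[0,1,0,0,0,-0.4],[0,1,0,0,0,-0.4],[0,0,0,0,0,0],[0,0,0,0,0,0]]]'; python3 - <<'E'
from h import *
for n in('side','top'):
    p=snap(n,n+'12.png')
    for q in['stop_post','fence','fence_tip']:
     for d in viewer.tip_of(p,q)[:1]: print(n,q,np.round(d['at'],1),round(d['p'],2))
E
```

```text
t: 24.27
eef_pos: [662.9, -15.1, 41.3]
orientation: [0.467, 0.884, 0.0, 0.0]
contact_force: [0.4, -0.5, 0.0]
opening: 25.7
grasp_force: 0.0
t: 24.6
eef_pos: [664.6, -14.1, 41.3]
orientation: [0.461, 0.888, 0.0, 0.0]
contact_force: [-0.5, 0.2, -0.7]
opening: 26.2
grasp_force: 0.0
t: 24.93
eef_pos: [666.1, -13.1, 41.3]
orientation: [0.454, 0.891, -0.0, -0.0]
contact_force: [-0.7, -0.8, 0.1]
opening: 25.8
grasp_force: 0.8
side fence [581.2  96.2  13.5] 0.98
side fence_tip [669.7 -22.5  68.1] 0.86
top stop_post [668.6  25.   52.7] 0.96
top fence [583.   96.4  14.2] 0.74
top fence_tip [585.7  98.9  66.9] 0.24
```

```bash
python3 -m crank '[[[0,1,0,0,0,-0.2],[0,1,0,0,0,-0.2],[0,0,0,0,0,0],[0,0,0,0,0,0]]]' && python3 -m crank '[[[0,1,0,0,0,0],[0,1,0,0,0,0],[0,0,0,0,0,0],[0,0,0,0,0,0]]]'
```

```text
t: 25.67
eef_pos: [667.2, -12.3, 41.6]
orientation: [0.451, 0.892, -0.001, -0.0]
contact_force: [-4.8, -4.1, 4.3]
opening: 25.5
grasp_force: 3.3
t: 26.0
eef_pos: [668.2, -11.8, 42.2]
orientation: [0.451, 0.892, -0.002, -0.001]
contact_force: [-10.0, -6.6, 10.3]
opening: 26.1
grasp_force: 6.2
```

Firm contact with the post. Backing off to centre the cage, then opening and lifting away.

```bash
python3 -m crank '[[[0,-2,0,0,0,0],[0,-2,0,0,0,0],[0,-1,0,0,0,0],[0,0,0,0,0,0]]]' && python3 -m crank '[[[0,0,0,0,0,0],[0,0,0,0,0,0],[0,0,-10,0,0,0],[0,0,-25,0,0,0],[0,0,-30,0,0,0],[0,0,-30,0,0,0],[-15,0,-30,0,0,0],[0,0,0,0,0,0],[0,0,0,0,0,0]]]' 34; python3 - <<'E'
from h import *
for i in range(2):
 for n in('side','top'):
    p=snap(n,n+'13.png')
    for q in['stop_post','fence','fence_tip','hinge_top']:
     for d in viewer.tip_of(p,q)[:1]: print(n,q,np.round(d['at'],1),round(d['p'],2))
im=[cv2.imread('pics/top13.png')[155:255,225:325],cv2.imread('pics/side13.png')[160:260,225:325]]
cv2.imwrite('pics/c13.png',np.hstack([cv2.resize(i,(400,400),interpolation=cv2.INTER_CUBIC) for i in im]))
E
```

```text
t: 26.33
eef_pos: [665.4, -13.4, 41.2]
orientation: [0.451, 0.892, 0.0, 0.0]
contact_force: [-0.1, -0.5, -1.0]
opening: 26.0
grasp_force: 0.0
t: 27.08
eef_pos: [675.0, -26.2, 168.8]
orientation: [0.452, 0.892, 0.001, 0.002]
contact_force: [0.3, 0.1, -0.2]
opening: 34.2
grasp_force: 0.0
side stop_post [667.6  28.6  56.3] 0.92
side fence [579.2  93.8  16.4] 0.72
side fence_tip [667.3 -28.   67.2] 0.87
side hinge_top [583.9  94.4  64. ] 0.78
top stop_post [671.9  26.2  56.5] 0.57
top fence_tip [671.8 -28.   68.6] 0.56
top hinge_top [589.8 100.   70.9] 0.66
side stop_post [666.2  28.   55.1] 0.61
side fence [585.2  95.3  14. ] 0.81
side fence_tip [ 4.962e+02  1.937e+02 -2.000e-01] 0.68
side hinge_top [586.4  94.6  63.4] 0.71
top stop_post [666.6  23.6  53.2] 0.77
top fence [583.6  95.8  15.8] 0.94
top fence_tip [671.  -27.2  63.6] 0.92
top hinge_top [583.1  98.8  67.3] 0.59
```

View pics/c13.png

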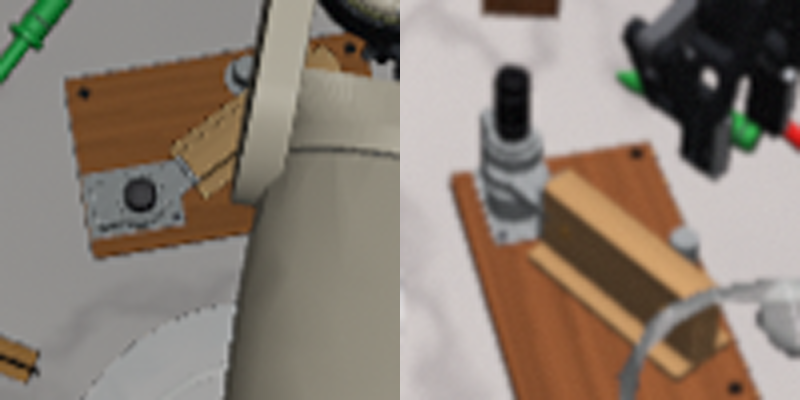

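Pin collar is on the knuckle ((512,130) in the side half), and the fence is flat with its foot at the post (685,240). The gripper is clear. Handing in.

```bash
python3 -c "
from h import *
print(ticket.hand_in())"
```

```text
the job is handed in; nothing more can be done
None
```

I handed the job in at about 27.5 s: the pin is home through both knuckles and the eye, and the fence stands flat against the stop post. The gripper is clear, and the green and red look-alikes toppled early on, with no contact noticed; no verdict came back.

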